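# Pack the film tin, seat its nested lids and lift off the outer lid

### The job

Pack the film tin: stand the wide film can in pocket one (the wide pocket) first, then the slim can in pocket two, and gently lower the nested pair of lids, carried together by the inner lid's black stem, onto the tin without dropping it. Then let go of the stem, take the outer lid alone by its collar and lift it straight up, leaving the inner lid seated undisturbed on the tin, and finish while still holding the outer lid level above the tin, clear of the stem's top. Leave the plant, the mouse and the loupe where they are.

Things in the scene. Friction and masses are not known exactly. Their poses are not given: they have to be found in the camera images.
- tin: Open round steel film tin, fixed to the desk, any yaw: 156 mm outer diameter, 80 mm high, wall 4 mm. Inside is a white rack block 112 x 66 mm, top 34 mm above the desk, with two round pockets. Origin: centre of the underside, on the desk; z up; x runs from pocket one to pocket two.
- pocket1 (a point): Centre of the FLOOR of pocket one, the wide pocket (36 mm diameter, marked by one black pip), 27 mm from the tin's centre towards its -x; the floor is 6 mm above the desk, the pocket is 28 mm deep, its mouth chamfered 2 mm.
- pocket2 (a point): Centre of the FLOOR of pocket two, the narrow pocket (28 mm diameter, marked by two black pips), 27 mm from the tin's centre towards its +x; the floor is 6 mm above the desk, 28 mm deep, mouth chamfered 2 mm.
- can_wide: The wide film can: upright aluminium cylinder with a black band, 34 mm diameter, 60 mm high, about 50 g, loose. Origin: centre of its underside. In its pocket it stands 32 mm proud of the rack, its top 14 mm below the tin's rim.
- can_slim: The slim film can: as the wide one but 26 mm diameter, also 60 mm high, about 50 g, loose. Origin: centre of its underside.
- inner_lid: Inner lid, loose, 0.15-0.26 kg, at first flat on the desk under the outer lid. Origin: centre of underside. Plug 140 mm diameter, 10 mm high; above it a 154 mm flange, 3 mm thick, that rests on the tin's rim (origin then 70 mm up). Black 12 mm stem on the axis, top 75 mm above the origin, passes loosely through the outer lid's collar, 30 mm proud of it; lifting the stem lifts both lids.
- outer_lid: Outer steel lid, loose, 0.13-0.24 kg, lies on the inner lid's flange (13 mm above that origin). Origin: centre of the plate's underside. Plate 172 mm diameter, 4 mm thick; skirt hangs 8 mm below it (166 mm inside); round central collar, 26 mm outside, 18 mm bore, from 4 to 32 mm above the origin. Comes off straight up over the stem, whose top is 62 mm above this origin.
- plant: Bystander: succulent in a copper pot, 84 mm diameter, about 90 mm high; origin at the centre of its underside.
- mouse: Bystander: black computer mouse 62 x 105 x 24 mm; origin at the centre of its underside.
- loupe: Bystander: black round loupe, 44 mm diameter, 36 mm high; origin at the centre of its underside.
Things that resemble listed ones, but are neither listed nor needed, are in the scene too. What is shaped like the can_slim but green or purple is not meant.

How it is judged (in metres and radians):
On the way, in this order (a step that is already met when the one before it is completed fails the run):
1. the wide can stands in pocket one, let go (distance between can_wide and pocket1 below 0.005 m and angle between can_wide's own z axis and vertical below 0.1 rad and contact force between the fingers and can_wide below 0.2 N), for 0.2 s.
2. then the slim can stands in pocket two, let go, the wide one still in place (distance between can_wide and pocket1 below 0.005 m and angle between each of can_wide, can_slim's own z axis and vertical below 0.1 rad and distance between can_slim and pocket2 below 0.005 m and contact force between the fingers and can_slim below 0.2 N), for 0.2 s.
3. the nested pair of lids sits on the tin, outer on inner, both cans in place (distance between can_wide and pocket1 below 0.005 m and angle between each of can_wide, can_slim's own z axis and vertical below 0.1 rad and distance between can_slim and pocket2 below 0.005 m and z of inner_lid in the frame of tin between 0.067 and 0.0725 m and horizontal distance between inner_lid and tin below 0.008 m and angle between inner_lid's own z axis and vertical below 0.04 rad and z of outer_lid in the frame of inner_lid below 0.016 m and horizontal distance between outer_lid and inner_lid below 0.008 m and angle between outer_lid's own z axis and vertical below 0.05 rad), for 0.2 s.
At the end, for the whole second after the job is handed in: Cans in own pockets (5 mm, 0.1 rad); inner lid level on the tin (centred 8 mm, height 3 mm), untouched by the robot; outer lid held still by the fingers, level (0.15 rad), within 60 mm of the tin's axis, its plate 90 mm or more above the inner lid's underside, touching no tin or inner lid (distance between can_wide and pocket1 below 0.005 m and angle between each of can_wide, can_slim's own z axis and vertical below 0.1 rad and distance between can_slim and pocket2 below 0.005 m and z of inner_lid in the frame of tin between 0.067 and 0.0725 m and horizontal distance between inner_lid and tin below 0.008 m and angle between inner_lid's own z axis and vertical below 0.04 rad and linear speed of inner_lid below 0.02 m/s and z of outer_lid in the frame of inner_lid above 0.09 m and horizontal distance between outer_lid and tin below 0.06 m and angle between outer_lid's own z axis and vertical below 0.15 rad and linear speed of outer_lid below 0.03 m/s and contact force between the fingers and outer_lid above 1 N and contact force between each of outer_lid, the arm, the fingers and inner_lid below 0.1 N and contact force between outer_lid and tin below 0.1 N); the arm keeps its last pose, push and grip.
It fails at once if the outer lid parts from the inner lid while the inner lid is not seated on the tin (pair separated early, or inner lid pulled up or knocked off its seat) (not (z of inner_lid in the frame of tin between 0.067 and 0.0725 m and horizontal distance between inner_lid and tin below 0.008 m and angle between inner_lid's own z axis and vertical below 0.04 rad) and z of outer_lid in the frame of inner_lid above 0.025 m).
It fails at once if the lids are dropped onto the tin (horizontal distance between inner_lid and tin below 0.03 m and z of inner_lid in the frame of tin below 0.095 m and linear speed of inner_lid above 0.4 m/s).
It fails at once if the plant is pushed away or tipped (distance of plant from where it was at the start of the episode above 0.02 m or angle between plant's own z axis and vertical above 0.3 rad).
It fails at once if the mouse is pushed away or tipped (distance of mouse from where it was at the start of the episode above 0.02 m or angle between mouse's own z axis and vertical above 0.3 rad).
It fails at once if the loupe is pushed away or tipped (distance of loupe from where it was at the start of the episode above 0.02 m or angle between loupe's own z axis and vertical above 0.3 rad).
It also fails if it takes over 72 s, if anything falls off the work surface, if the arm or the gripper's body presses on something with over 40 N, if the wrist force passes 120 N, or if a joint passes its speed limit or range.

### The arm

A 6-joint arm with a two-finger parallel gripper is mounted at the origin on the work surface. World frame = base frame: x ahead of the robot, y to its left, z up, the work surface at z = 0. Lengths are in mm, angles in rad, forces in N, time in s.
With the tool pointing down it reaches from about 275 to 1000 mm from the base axis. Payload 8.4 kg.
Tool frame: the origin (TCP) lies on the mounting face of the last link; the fingertips stand 173 mm ahead of it and the grasp point (between the pads) lies 155 mm ahead of it; z points along the fingers, y is the line along which they close (so a half turn about z gives the same grasp; the last joint's range is limited). The gripper opens to 85 mm and grips with 20 to 120 N. Pads are 22 mm wide; open, the fingers measure 114 mm over their backs; the gripper's body (76 mm by 85 mm) begins 54 mm behind the grasp point. The pads swing forward as they close: fully open they stand 13 mm farther back than shut.
Start: joints at [-1.178, 0.353, 1.633, -0, 1.155, -0.002], TCP at [240.389, -576.925, 404.681] pointing down, gripper open.
Joint ranges: [-2.63, 2.63], [-0.92, 2.1], [0.06, 2.66], [-1.3, 4.44], [0, 2.69], [-3.02, 3.02]. Speed limits (rad/s): [2.22, 2.22, 2.79, 3.14, 3.14, 3.14].

### API

Orientations are given as [roll, pitch, yaw] about the fixed x, y, z axes, in that order (R = Rz(yaw) Ry(pitch) Rx(roll)).
In Python, from rig import r gives the robot as it stands.
- The arm moves only by the tool apply_moves, never from a script. Its argument "deltas" is a list of rows, each an object with "claw": the gripper command: -1 is fully open, 1 is shut, values between are in proportion; "delta_pos": the shift along the tool's x, y, z in cm, a list of three; "yaw": the turn about the tool's z in rad. In form: [{"claw": claw, "delta_pos": [tx, ty, tz], "yaw": yaw}, ...]. A call has 1 to 8 rows; each row shifts and turns the commanded pose from where the row before left it, along the tool's axes as they then stand; what a row does not reach is not made up. A row lasts 1/8 s, in which the tool goes at most 62.5 mm and 10.7 degrees, less where a joint would pass 70% of its speed; a pose out of reach is approached as far as the arm can. A call with a gripper value outside its range is refused whole. The fingers move at their own pace and stop on an object; "grip_force" is the grip in N (left out, the last holds). Time passes only in rows, so rows that do not move let the fingers close. It gives the time, the measured TCP pose, the force, the opening and the grip force at its end, in the units of the state.
- r.sense(): the state, without advancing time (a new reading comes with each control period).
- r.grab_frame(name): name is "side" or "top" or "wrist"; returns a dict with "img" (420x560x3 uint8, blue, green, red), "z_map" (420x560 float32, mm along the optical axis (not along the pixel's ray), 0 where there is no reading), "fx", "fy", "cx", "cy" (pixels), "eye" and "rotation" of the camera in the world; the wrist camera has in their place "T_tool_cam" (4x4, takes a point from camera to tool coordinates, whose origin is the TCP and whose axes are the flange's). Camera axes: x right, y up, looking along -z (the intrinsics and any distortion apply to the point x, -y, -z); pixel columns grow to the right and rows downward; lengths in mm; the calibration is good to about 2 mm. The wrist camera is an equidistant fisheye: a pixel r from the principal point sees the ray r / f radians off the axis. A picture is of the moment at which its call begins: read the wrist's pose just before it.
- r.sign_off(): hands the job in; it is judged then, once.
The state is a dict: "clock": time; "qpos": joint angles; "qvel": joint speeds; "joint_efforts": joint torques, N m; "eef_pos": TCP position; "tcp_rot": TCP orientation; "contact_force": force on the tool from outside, world axes, zero at the start; "wrist_torque": the same for the moment, N m; "opening": opening from 0.0 (shut) to 1.0 (fully open); "grasp_force": force on a finger pad.
Only numpy, scipy, OpenCV 4.12 (cv2) and the standard library are available. Lean on these libraries where they do the work, as an engineer would, in place of code of your own. Each camera call takes 0.05 s, during which the arm holds its last target. There are 200 camera calls.

## Working session

There is one attempt and no reset: what is moved stays moved. The work goes in short steps, Python scripts to look and compute and a tool call to move; the robot and the scene stay as the last step left them, time stands still between calls to the robot, and variables do not carry over. Pictures are saved under pics/ and viewed, at most 10 in all, crops included, and the job is handed in when it is done.

Besides the shell and the picture viewer there is one more tool, called after "Request:" as name(argument=value, ...) on one line, values as JSON. apply_moves: Moves the arm, as the interface text tells. Its arguments: {"type":"object","properties":{"deltas":{"type":"array"},"grip_force":{"type":"number"}},"required":["deltas"]}

```bash
mkdir -p pics; ls; python3 - <<'E'
from rig import r
import cv2,numpy as np
s=r.sense();print(s['clock'],s['eef_pos'],s['tcp_rot'],s['opening'])
for n in('top','side'):
    f=r.grab_frame(n);cv2.imwrite(f'pics/{n}0.png',f['img']);print(n,f['fx'],f['fy'],f['cx'],f['cy'],f['eye'],f['rotation'],[k for k in f])
    np.savez(f'{n}0.npz',**f)
E
```

```text
pics
0.0 [ 240.30002511 -576.69338922  403.95106192] [-3.14018961e+00 -1.34434559e-05  3.94759759e-01] 1.0001701298908394
top 407.33371935193946 407.33371935193946 279.9958336412028 204.944678722136 [460.53273854  11.44097756 904.89011245] [ 0.1610626   0.00548925 -1.56504573] ['img', 'z_map', 'fx', 'fy', 'cx', 'cy', 'eye', 'rotation']
side 404.65999039816506 404.65999039816506 280.8159670368133 202.97076559960743 [165.26556801 515.16171927 747.11188675] [ 0.76248362  0.00854246 -2.45605812] ['img', 'z_map', 'fx', 'fy', 'cx', 'cy', 'eye', 'rotation']
```

View pics/top0.png

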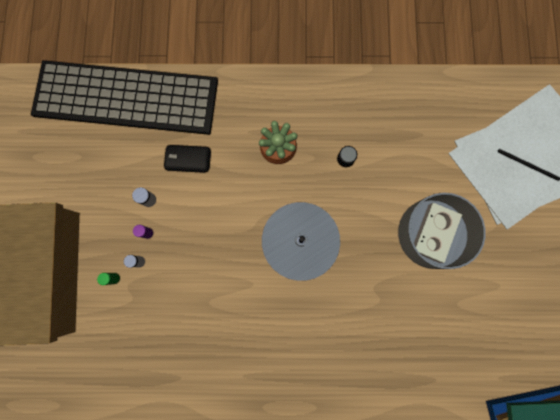

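View pics/side0.png

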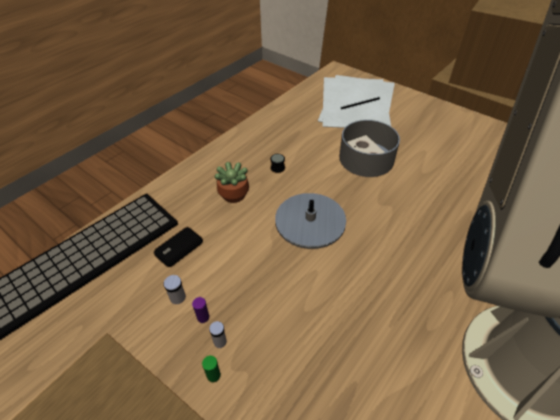

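The top view shows the wide can at (141,196), the slim can at (131,261), the purple decoy at (142,231), the green decoy at (107,279), the lids at (301,241) and the tin at (441,231). The plant is at (278,142), the mouse at (187,158) and the loupe at (347,156). A box stands at the left edge. Next I'll measure these and enlarge the rack and the cans.

```bash
cat > h.py <<'E'
import numpy as np,cv2
from scipy.spatial.transform import Rotation as Ro
def Rm(e): return Ro.from_euler('xyz',e).as_matrix()
def pts(f):
    """world point of every pixel from depth"""
    v,u=np.mgrid[:420,:560]; z=f['z_map'].astype(float)
    p=np.stack([(u-f['cx'])/f['fx']*z,-(v-f['cy'])/f['fy']*z,-z],-1)
    return p@Rm(f['rotation']).T+f['eye']
def cast(f,u,v,h):
    """pixel ray onto plane z=h"""
    d=Rm(f['rotation'])@np.array([(u-f['cx'])/f['fx'],-(v-f['cy'])/f['fy'],-1])
    return f['eye']+d*(h-f['eye'][2])/d[2]
def circ(x,y):
    A=np.c_[2*x,2*y,np.ones(len(x))];s=np.linalg.lstsq(A,x*x+y*y,rcond=None)[0]
    return s[0],s[1],np.sqrt(s[2]+s[0]**2+s[1]**2)
E
python3 - <<'E'
from h import *
for n in('top','side'):
    f=dict(np.load(n+'0.npz'));P=pts(f);Z=P[...,2]
    print(n,'zero',(f['z_map']==0).sum())
    m=(Z>12)&(f['z_map']>0)
    k,L,st,_=cv2.connectedComponentsWithStats(m.astype(np.uint8))
    for i in range(1,k):
        if st[i,4]>40:
            q=P[L==i];t=q[:,2].max();a=q[q[:,2]>np.percentile(q[:,2],90)-6]
            a=a[:,:]
            print(i,st[i],'top z %.0f p90 %.0f'%(t,np.percentile(q[:,2],90)),'topmean',a.mean(0).round(1),'ext',(a.max(0)-a.min(0)).round(0)[:2], cv2.minEnclosingCircle(a[:,:2].astype(np.float32)))
img=cv2.imread('pics/top0.png')
a=cv2.resize(img[185:280,395:490],(400,400),interpolation=cv2.INTER_CUBIC);b=cv2.resize(img[180:290,80:180],(400,400),interpolation=cv2.INTER_CUBIC)
cv2.imwrite('pics/crop0.png',np.hstack([a,b]))
E
```

```text
top zero 866
1 [   30    60   188    74 10263] top z 27 p90 22 topmean [859.2 378.9  19.8] ext [176. 424.] ((859.8529663085938, 381.1727294921875), 216.3774871826172)
20 [ 258  120   39   44 1250] top z 91 p90 86 topmean [734.9  23.2  84.2] ext [81. 80.] ((735.576904296875, 23.880781173706055), 41.342010498046875)
34 [ 163  144   48   29 1210] top z 29 p90 26 topmean [711.5 228.   24.1] ext [ 60. 101.] ((712.952392578125, 228.29795837402344), 53.24913024902344)
35 [338 145  19  20 300] top z 43 p90 39 topmean [ 716.6 -130.9   37.5] ext [40. 38.] ((717.3975830078125, -130.998291015625), 20.5498104095459)
40 [497 148  63  33 319] top z 23 p90 20 topmean [ 700.3 -536.4   18. ] ext [ 71. 131.] ((700.5314331054688, -536.6553344726562), 73.77678680419922)
64 [132 187  23  19 315] top z 65 p90 62 topmean [618.5 313.4  60.4] ext [33. 34.] ((618.037841796875, 314.7521667480469), 18.160554885864258)
68 [ 399  192   86   77 3839] top z 85 p90 79 topmean [ 546.3 -324.2   79.5] ext [155. 156.] ((545.573974609375, -319.9156799316406), 78.32276916503906)
73 [    0   202    78   143 10307] top z 116
[... 2245 characters left out ...]
21] top z 63 p90 61 topmean [616.6 314.4  60.1] ext [34. 35.] ((617.7456665039062, 313.47613525390625), 18.077648162841797)
15 [192 296  17  25 293] top z 64 p90 62 topmean [541.7 312.4  60.3] ext [26. 25.] ((542.58935546875, 311.929443359375), 13.224651336669922)
16 [209 321  17  25 315] top z 63 p90 61 topmean [479.  327.3  59.9] ext [26. 25.] ((480.3169860839844, 326.8921813964844), 13.736328125)
18 [  11  333  193   87 8493] top z 114 p90 112 topmean [512.4 516.  110.4] ext [225. 176.] ((478.0799560546875, 539.9401245117188), 139.64984130859375)
19 [202 355  18  26 344] top z 63 p90 61 topmean [442.6 379.3  60.1] ext [26. 26.] ((443.4376220703125, 379.46319580078125), 13.566847801208496)
```

View pics/crop0.png

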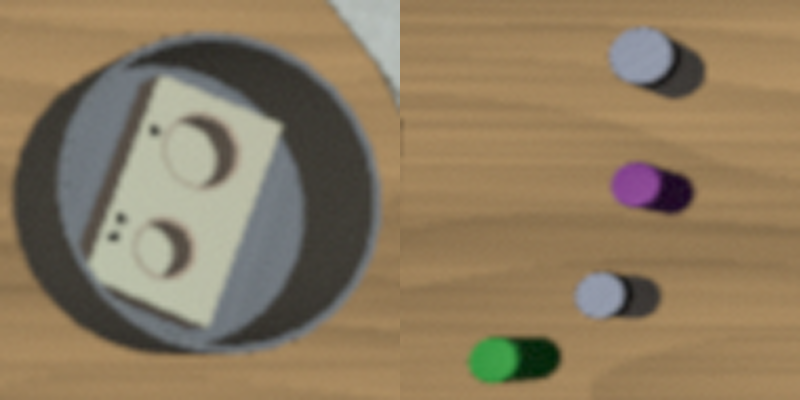

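The crop confirms the pips: one pip marks the wide pocket (upper, about (443,221)) and two pips mark the narrow pocket (lower, about (434,244)). The grey slim can at (131,261) is 26 mm across and is the one meant. The purple one at (142,231) and the green one at (107,279) have the wrong colour. The grey can at (141,196) is 34 mm across, so it is the wide one. Next: the rack pose.

```bash
python3 - <<'E'
from h import *
for n,tc in(('top',(545.6,-319.9)),('side',(545.1,-320.3))):
    f=dict(np.load(n+'0.npz'));P=pts(f);im=f['img'].astype(int)
    m=(np.hypot(P[...,0]-545,P[...,1]+320)<74)&(abs(P[...,2]-34)<5)&(f['z_map']>0)
    q=P[m][:,:2].astype(np.float32);rc=cv2.minAreaRect(q);print(n,m.sum(),P[m][:,2].mean(),rc)
    # ray-cast white mask on rack top plane
    w=((im.min(2)>120)&(im[...,2]>im[...,0]+5)&(np.hypot(P[...,0]-545,P[...,1]+320)<76)&(P[...,2]<50)&(P[...,2]>28)).astype(np.uint8)
    c=max(cv2.findContours(w,0,2)[0],key=cv2.contourArea)[:,0]
    q=np.array([cast(f,u,v,34)[:2] for u,v in c],np.float32);print(' cast',cv2.minAreaRect(q))
    # rim circle, outer top
    m=(np.hypot(P[...,0]-545,P[...,1]+320)<85)&(abs(P[...,2]-80)<4);q=P[m]
    h=cv2.convexHull(q[:,:2].astype(np.float32))[:,0].astype(float);print(' rim',circ(h[:,0],h[:,1]))
    for nm,c0,R,z0 in(('wide',(618,314.5),25,60),('slim',(480.6,327.2),20,60),('lid',(527,-27.5),95,17),('stem',(527,-27.5),12,75)):
        m=(np.hypot(P[...,0]-c0[0],P[...,1]-c0[1])<R)&(abs(P[...,2]-z0)<4);q=P[m];h=cv2.convexHull(q[:,:2].astype(np.float32))[:,0].astype(float)
        print(' ',nm,np.round(circ(h[:,0],h[:,1]),1),q.mean(0).round(1))
    # floor inside pockets z~6
    m=(np.hypot(P[...,0]-545,P[...,1]+320)<45)&(P[...,2]<14)&(P[...,2]>2)
    k,L,st,ce=cv2.connectedComponentsWithStats(m.astype(np.uint8))
    for i in range(1,k):
        if st[i,4]>15: print(' floor',st[i],P[L==i].mean(0).round(1))
E
```

```text
top 1391 34.64220723989018 ((545.22509765625, -341.7498779296875), (107.4027099609375, 129.1664581298828), 66.74706268310547)
 cast ((545.6447143554688, -320.8648681640625), (65.12444305419922, 112.68903350830078), 66.82492065429688)
 rim (np.float64(545.7506515150546), np.float64(-319.87769546497486), np.float64(77.5800704226626))
  wide [618.8 314.2  16.9] [618.6 313.4  60.4]
  slim [481.1 327.4  12.9] [480.9 326.8  60.2]
  lid [527.7 -26.8  85.2] [526.6 -26.9  17.7]
  stem [527.8 -27.4   5.5] [527.9 -27.4  76. ]
 floor [412 215  13  25 127] [ 560.  -286.4    5.9]
 floor [434 214  13  15 145] [ 571.8 -336.9    7.5]
 floor [427 238  10  12  91] [ 522.1 -315.4    7.2]
side 359 34.14325892609722 ((558.2955932617188, -320.76837158203125), (146.76837158203125, 119.25045013427734), 84.64039611816406)
 cast ((555.910400390625, -326.03692626953125), (66.36347198486328, 85.05484008789062), 67.83160400390625)
 rim (np.float64(544.9571588792084), np.float64(-320.2598759454092), np.float64(77.88770480551138))
  wide [618.  313.7  17.4] [617.  314.2  60.2]
  slim [480.1 326.7  13.1] [479.1 327.3  59.9]
  lid [526.8 -27.5  85.8] [522.7 -22.1  17.4]
  stem [527.  -27.5   6.2] [526.  -26.9  75.1]
```

Request:
apply_moves(deltas=[{"claw":-1,"delta_pos":[0,0,0],"yaw":0.18},{"claw":-1,"delta_pos":[0,0,0],"yaw":0.18},{"claw":-1,"delta_pos":[0,0,0],"yaw":0.18},{"claw":-1,"delta_pos":[0,0,0],"yaw":0.18}], grip_force=40)

```text
clock: 0.6
eef_pos: [240.3, -576.8, 404.2]
tcp_rot: [-3.141, 0.001, -0.331]
contact_force: [0.2, -0.3, -0.0]
opening: 1.001
grasp_force: 0.0
```

Request:
apply_moves(deltas=[{"claw":-1,"delta_pos":[0,0,0],"yaw":0.073},{"claw":-1,"delta_pos":[0,-5,0],"yaw":0},{"claw":-1,"delta_pos":[0,-5,0],"yaw":0},{"claw":-1,"delta_pos":[0,-6,0],"yaw":0},{"claw":-1,"delta_pos":[0,-6,0],"yaw":0},{"claw":-1,"delta_pos":[0,-6,0],"yaw":0},{"claw":-1,"delta_pos":[0,-6,0],"yaw":0},{"claw":-1,"delta_pos":[0,-6,0],"yaw":0}])

```text
clock: 1.6
eef_pos: [395.8, -206.4, 404.7]
tcp_rot: [-3.142, -0.0, -0.399]
contact_force: [-0.2, -0.6, -0.2]
opening: 0.992
grasp_force: 0.0
```

Request:
apply_moves(deltas=[{"claw":-1,"delta_pos":[0,-6,0],"yaw":0},{"claw":-1,"delta_pos":[0,-6,0],"yaw":0},{"claw":-1,"delta_pos":[0,-6,0],"yaw":0},{"claw":-1,"delta_pos":[0,-6,0],"yaw":0},{"claw":-1,"delta_pos":[0,-6,0],"yaw":0},{"claw":-1,"delta_pos":[0,-6,0],"yaw":0},{"claw":-1,"delta_pos":[0,-6,0],"yaw":0},{"claw":-1,"delta_pos":[0,-6,0],"yaw":0}])

```text
clock: 2.6
eef_pos: [582.0, 236.2, 404.3]
tcp_rot: [3.141, 0.0, -0.398]
contact_force: [0.9, -0.2, 0.8]
opening: 0.995
grasp_force: 0.0
```

```bash
cat >> h.py <<'E'
T=dict(wide=(618.4,314.0),slim=(480.6,327.1),p1=(570.2,-330.8),p2=(520.6,-309.6),lid=(527.4,-27.4),tin=(545.4,-320.2))
def go(r,name,z,yaw=-0.404):
    s=r.sense();p=np.array(s['eef_pos']);R=Rm(s['tcp_rot']);t=np.array([*T.get(name,name),z])
    print(s['clock'],p.round(1),np.round(s['tcp_rot'],3),'q',np.round(s['qpos'],2),'F',np.round(s['contact_force'],1),'op',round(s['opening'],3),'gf',np.round(s['grasp_force'],1))
    print('to',name,'tool cm',(R.T@(t-p)/10).round(2),'yaw',round(s['tcp_rot'][2]-yaw,3))
E
python3 -c "
from h import *
from rig import r
go(r,'wide',300)"
```

```text
2.6 [582.  236.2 404.3] [ 3.141  0.    -0.398] q [ 0.38  0.36  1.63 -0.    1.16  2.35] F [ 0.9 -0.2  0.8] op 0.995 gf 0.0
to wide tool cm [ 0.34 -8.59 10.43] yaw 0.006
```

Request:
apply_moves(deltas=[{"claw":-0.6,"delta_pos":[0.3,-4.5,4],"yaw":0.005},{"claw":-0.6,"delta_pos":[0,-4.1,4],"yaw":0},{"claw":-0.6,"delta_pos":[0,0,2.4],"yaw":0},{"claw":-0.6,"delta_pos":[0,0,0],"yaw":0}])

```text
clock: 3.1
eef_pos: [616.9, 312.2, 297.8]
tcp_rot: [3.137, 0.003, -0.403]
contact_force: [0.4, -1.1, 0.6]
opening: 0.802
grasp_force: 0.0
```

```bash
python3 -c "
from h import *
from rig import r
go(r,'wide',203)
f=r.grab_frame('wrist');cv2.imwrite('pics/w1.png',f['img'])
print(f['fx'],f['cx'],f['cy'],f['T_tool_cam'])
np.savez('w1.npz',**f)"
```

```text
3.1 [616.9 312.2 297.8] [ 3.137e+00  3.000e-03 -4.030e-01] q [ 0.47  0.56  1.56 -0.    1.03  2.44] F [ 0.4 -1.1  0.6] op 0.802 gf 0.0
to wide tool cm [ 0.1  -0.26  9.48] yaw 0.001
325.19226210127806 276.73346902639344 208.906936280629 [[ 3.87339109e-04  9.44581116e-01  3.28277878e-01  8.37620124e+01]
 [ 9.99999396e-01 -7.03464014e-04  8.44223647e-04  2.58775933e-01]
 [ 1.02836939e-03  3.28277353e-01 -9.44580818e-01  3.14523800e+01]
 [ 0.00000000e+00  0.00000000e+00  0.00000000e+00  1.00000000e+00]]
```

View pics/w1.png

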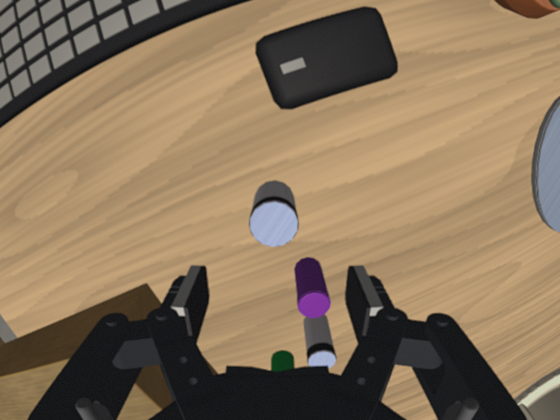

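The wrist view shows the wide can's top at (274,222), between the finger planes. The decoys and the slim can are below it, at (313,300) and (321,355). I'll cross-check the can's offset from this view.

```bash
cat >> h.py <<'E'
def wcast(f,s,u,v,h):
    """fisheye wrist pixel onto world z=h -> world point"""
    du,dv=u-f['cx'],v-f['cy'];rr=np.hypot(du,dv);th=rr/f['fx']
    d=np.array([np.sin(th)*du/rr,-np.sin(th)*dv/rr,-np.cos(th)])
    R=Rm(s['tcp_rot']);M=f['T_tool_cam'];o=R@M[:3,3]+s['eef_pos'];d=R@M[:3,:3]@d
    return o+d*(h-o[2])/d[2]
E
python3 -c "
from h import *
from rig import r
s=r.sense();f=dict(np.load('w1.npz'));im=f['img'].astype(int)
m=((im[...,0]>im[...,2]+8)&(im.min(2)>110)).astype(np.uint8);m[:170]=0;m[255:]=0;m[:,:230]=0;m[:,320:]=0
c=max(cv2.findContours(m,0,1)[0],key=cv2.contourArea)[:,0]
q=np.array([wcast(f,s,u,v,60) for u,v in c]);h=cv2.convexHull(q[:,:2].astype(np.float32))[:,0].astype(float);print(circ(h[:,0],h[:,1]))
"
```

```text
(np.float64(618.1833850137268), np.float64(313.76348786643206), np.float64(16.52500692818777))
```

Request:
apply_moves(deltas=[{"claw":-0.6,"delta_pos":[0.1,-0.2,3],"yaw":0},{"claw":-0.6,"delta_pos":[0,0,3],"yaw":0},{"claw":-0.6,"delta_pos":[0,0,2],"yaw":0},{"claw":-0.6,"delta_pos":[0,0,1.4],"yaw":0},{"claw":-0.6,"delta_pos":[0,0,0],"yaw":0},{"claw":1,"delta_pos":[0,0,0],"yaw":0},{"claw":1,"delta_pos":[0,0,0],"yaw":0},{"claw":1,"delta_pos":[0,0,0],"yaw":0}], grip_force=40)

```text
clock: 4.15
eef_pos: [620.1, 313.9, 207.9]
tcp_rot: [-3.14, -0.001, -0.403]
contact_force: [-0.8, -0.7, 5.8]
opening: 0.383
grasp_force: 39.5
```

Request:
apply_moves(deltas=[{"claw":1,"delta_pos":[0,0,0],"yaw":0},{"claw":1,"delta_pos":[0,0,0],"yaw":0}])

```text
clock: 4.4
eef_pos: [620.0, 313.9, 207.8]
tcp_rot: [-3.14, -0.001, -0.403]
contact_force: [0.2, -1.4, 6.6]
opening: 0.383
grasp_force: 39.5
```

```bash
python3 -c "
from h import *
from rig import r
go(r,'p1',300)"
```

```text
4.4 [620.  313.9 207.8] [-3.14e+00 -1.00e-03 -4.03e-01] q [ 0.47  0.67  1.6  -0.    0.87  2.44] F [ 0.2 -1.4  6.6] op 0.383 gf 39.5
to p1 tool cm [20.72 61.24 -9.27] yaw 0.001
```

Request:
apply_moves(deltas=[{"claw":1,"delta_pos":[0,0,-3],"yaw":0},{"claw":1,"delta_pos":[0,0,-4],"yaw":0},{"claw":1,"delta_pos":[0.7,2,-3],"yaw":0},{"claw":1,"delta_pos":[1.4,4,0],"yaw":0},{"claw":1,"delta_pos":[1.7,5,0],"yaw":0},{"claw":1,"delta_pos":[1.9,5.5,0],"yaw":0},{"claw":1,"delta_pos":[1.9,5.5,0],"yaw":0},{"claw":1,"delta_pos":[1.9,5.5,0],"yaw":0}])

```text
clock: 5.4
eef_pos: [598.7, 21.8, 306.9]
tcp_rot: [-3.141, -0.0, -0.403]
contact_force: [1.2, -0.7, -0.2]
opening: 0.381
grasp_force: 39.9
```

Request:
apply_moves(deltas=[{"claw":1,"delta_pos":[1.9,5.5,0],"yaw":0},{"claw":1,"delta_pos":[1.9,5.5,0],"yaw":0},{"claw":1,"delta_pos":[1.9,5.5,0],"yaw":0},{"claw":1,"delta_pos":[1.9,5.5,0],"yaw":0},{"claw":1,"delta_pos":[1.7,5,0],"yaw":0},{"claw":1,"delta_pos":[1.4,4,0],"yaw":0},{"claw":1,"delta_pos":[0.3,2,0],"yaw":0},{"claw":1,"delta_pos":[0,0,0],"yaw":0}])

```text
clock: 6.4
eef_pos: [570.2, -323.9, 306.5]
tcp_rot: [-3.141, 0.0, -0.405]
contact_force: [-0.6, 0.4, -0.6]
opening: 0.386
grasp_force: 39.9
```

```bash
python3 - <<'E'
from h import *
from rig import r
go(r,'p1',300)
s=r.sense();f=r.grab_frame('top');cv2.imwrite('pics/top1.png',f['img']);np.savez('top1.npz',**f)
f=r.grab_frame('side');np.savez('side1.npz',**f)
a=cv2.resize(f['img'][60:200,310:450],(400,400));g=cv2.imread('pics/top1.png')
b=cv2.resize(g[160:300,370:510],(400,400));cv2.imwrite('pics/c1.png',np.hstack([a,b]))
P=pts(f);p=s['eef_pos']
m=(np.hypot(P[...,0]-p[0],P[...,1]-p[1])<25)&(P[...,2]<p[2]-208+40)&(P[...,2]>p[2]-208-15)&(f['z_map']>0)
q=P[m];print(len(q),q.min(0),q.max(0))
for lo in(0,10,20,30):
    k=q[(q[:,2]>p[2]-208+lo-5)&(q[:,2]<p[2]-208+lo+5)]
    if len(k)>8: print(lo,len(k),circ(k[:,0],k[:,1]),k[:,2].mean())
E
```

```text
6.4 [ 570.2 -323.9  306.5] [-3.141  0.    -0.405] q [-0.52  0.5   1.64  0.    1.    1.46] F [-0.6  0.4 -0.6] op 0.386 gf 39.9
to p1 tool cm [0.27 0.64 0.65] yaw -0.001
149 [ 551.11800536 -334.22386162  100.12952233] [ 584.62897733 -299.85792976  138.29008792]
0 15 (np.float64(568.5093988806008), np.float64(-320.89786965186886), np.float64(15.162696268492505)) 101.92941912197132
10 41 (np.float64(568.2295968961885), np.float64(-320.932837494428), np.float64(15.639071480948804)) 108.86941235517081
20 43 (np.float64(567.6298154998965), np.float64(-320.8006023759798), np.float64(15.178879109417442)) 119.20348848913736
30 33 (np.float64(566.3572417498176), np.float64(-318.0666628536229), np.float64(12.915710084113643)) 128.6670469522528
```

View pics/c1.png

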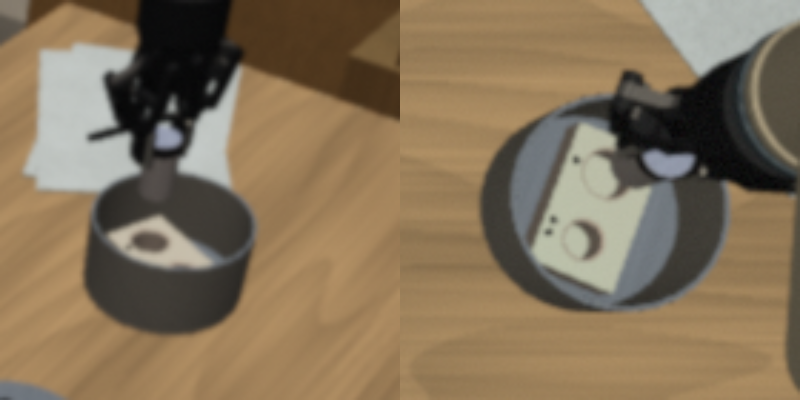

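The side crop shows the wide can hanging upright above the tin at (155,180). The top crop shows it just right of pocket one at (603,172), which fits the roughly 8 mm still to go.

Request:
apply_moves(deltas=[{"claw":1,"delta_pos":[0.4,0.66,0],"yaw":0},{"claw":1,"delta_pos":[0,0,2],"yaw":0},{"claw":1,"delta_pos":[0,0,2],"yaw":0},{"claw":1,"delta_pos":[0,0,1.5],"yaw":0},{"claw":1,"delta_pos":[0,0,0],"yaw":0},{"claw":1,"delta_pos":[0,0,0],"yaw":0}])

```text
clock: 7.25
eef_pos: [572.1, -330.9, 251.7]
tcp_rot: [-3.142, -0.0, -0.403]
contact_force: [0.8, -0.6, -0.6]
opening: 0.385
grasp_force: 39.9
```

```bash
python3 - <<'E'
from h import *
from rig import r
go(r,'p1',214)
E
```

```text
7.25 [ 572.1 -330.9  251.7] [-3.142 -0.    -0.403] q [-0.53  0.57  1.66  0.    0.91  1.45] F [ 0.8 -0.6 -0.6] op 0.385 gf 39.9
to p1 tool cm [-0.18  0.06  3.77] yaw 0.001
```

Request:
apply_moves(deltas=[{"claw":1,"delta_pos":[-0.05,0.05,0.5],"yaw":0},{"claw":1,"delta_pos":[0,0,0.6],"yaw":0},{"claw":1,"delta_pos":[0,0,0.5],"yaw":0},{"claw":1,"delta_pos":[0,0,0.4],"yaw":0},{"claw":1,"delta_pos":[0,0,0],"yaw":0}])

```text
clock: 7.88
eef_pos: [571.2, -331.2, 231.3]
tcp_rot: [3.142, 0.0, -0.403]
contact_force: [0.0, -1.0, -1.0]
opening: 0.381
grasp_force: 39.9
```

Request:
apply_moves(deltas=[{"claw":1,"delta_pos":[0,0,0.6],"yaw":0},{"claw":1,"delta_pos":[0,0,0.6],"yaw":0},{"claw":1,"delta_pos":[0,0,0.4],"yaw":0},{"claw":1,"delta_pos":[0,0,0],"yaw":0}])

```text
clock: 8.38
eef_pos: [571.2, -331.3, 215.3]
tcp_rot: [3.141, 0.0, -0.403]
contact_force: [1.8, -3.0, -2.2]
opening: 0.382
grasp_force: 39.9
```

Request:
apply_moves(deltas=[{"claw":1,"delta_pos":[0,0,0.15],"yaw":0},{"claw":1,"delta_pos":[0,0,0],"yaw":0},{"claw":-0.3,"delta_pos":[0,0,0],"yaw":0},{"claw":-0.3,"delta_pos":[0,0,0],"yaw":0},{"claw":-0.3,"delta_pos":[0,0,0],"yaw":0},{"claw":-0.3,"delta_pos":[0,0,0],"yaw":0}])

```text
clock: 9.12
eef_pos: [571.2, -331.0, 214.2]
tcp_rot: [-3.141, 0.0, -0.403]
contact_force: [0.4, -0.5, 1.1]
opening: 0.65
grasp_force: 0.0
```

Request:
apply_moves(deltas=[{"claw":-0.3,"delta_pos":[0,0,-2],"yaw":0},{"claw":-0.3,"delta_pos":[0,0,-4],"yaw":0},{"claw":-0.3,"delta_pos":[0,0,-5],"yaw":0},{"claw":-0.3,"delta_pos":[0,0,0],"yaw":0}])

```text
clock: 9.62
eef_pos: [572.7, -331.9, 330.3]
tcp_rot: [3.141, -0.009, -0.403]
contact_force: [-0.1, 0.3, -0.1]
opening: 0.652
grasp_force: 0.0
```

```bash
python3 - <<'E'
from h import *
from rig import r
go(r,'slim',300)
f=r.grab_frame('wrist');s=r.sense();np.savez('w2.npz',**f);cv2.imwrite('pics/w2.png',f['img'])
E
```

```text
9.625 [ 572.7 -331.9  330.3] [ 3.141 -0.009 -0.403] q [-0.53  0.48  1.62  0.    1.04  1.45] F [-0.1  0.3 -0.1] op 0.652 gf 0.0
to slim tool cm [-34.35 -57.01   2.66] yaw 0.001
```

View pics/w2.png

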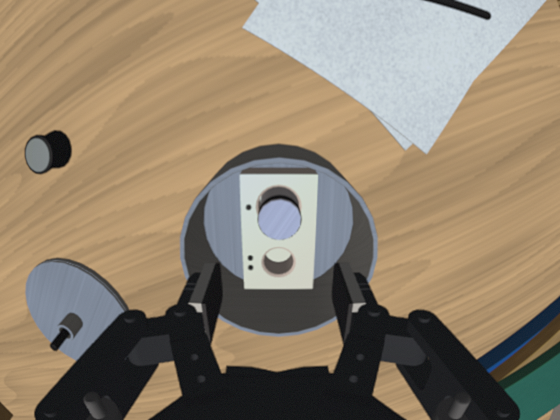

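The wide can stands in pocket one, its top at (279,219). Pocket two is empty at (278,262). Now I'll go to the slim can.

Request:
apply_moves(deltas=[{"claw":-0.6,"delta_pos":[-1.5,-2.5,0],"yaw":0},{"claw":-0.6,"delta_pos":[-2.4,-4,0],"yaw":0},{"claw":-0.6,"delta_pos":[-3,-5,0],"yaw":0},{"claw":-0.6,"delta_pos":[-3,-5,0],"yaw":0},{"claw":-0.6,"delta_pos":[-3,-5,0],"yaw":0},{"claw":-0.6,"delta_pos":[-3,-5,0],"yaw":0},{"claw":-0.6,"delta_pos":[-3,-5,0],"yaw":0},{"claw":-0.6,"delta_pos":[-3,-5,0],"yaw":0}])

```text
clock: 10.68
eef_pos: [512.1, 92.2, 323.8]
tcp_rot: [3.141, 0.001, -0.403]
contact_force: [0.4, 0.6, 0.2]
opening: 0.8
grasp_force: 0.0
```

Request:
apply_moves(deltas=[{"claw":-0.6,"delta_pos":[-3,-5,0],"yaw":0},{"claw":-0.6,"delta_pos":[-3,-5,0],"yaw":0},{"claw":-0.6,"delta_pos":[-3,-5,0],"yaw":0},{"claw":-0.6,"delta_pos":[-2.4,-4,0],"yaw":0},{"claw":-0.6,"delta_pos":[-1,-1.5,2],"yaw":0},{"claw":-0.6,"delta_pos":[0,0,1],"yaw":0},{"claw":-0.6,"delta_pos":[0,0,0],"yaw":0},{"claw":-0.6,"delta_pos":[0,0,0],"yaw":0}])

```text
clock: 11.68
eef_pos: [479.8, 326.5, 294.1]
tcp_rot: [3.141, 0.0, -0.405]
contact_force: [0.4, -0.0, -0.3]
opening: 0.8
grasp_force: 0.0
```

```bash
python3 - <<'E'
from h import *
from rig import r
s0=dict(eef_pos=np.array([572.7,-331.9,330.3]),tcp_rot=[3.141,-.009,-.403]);f=dict(np.load('w2.npz'))
print('p2 wrist',wcast(f,s0,278,262,34),'wide top',wcast(f,s0,279,219,66))
go(r,'slim',203)
s=r.sense();f=r.grab_frame('wrist');im=f['img'].astype(int);np.savez('w3.npz',**f)
m=((im[...,0]>im[...,2]+8)&(im.min(2)>110)).astype(np.uint8);m[:170]=0;m[265:]=0;m[:,:230]=0;m[:,320:]=0
c=max(cv2.findContours(m,0,1)[0],key=cv2.contourArea)[:,0];print(c.mean(0))
q=np.array([wcast(f,s,u,v,60) for u,v in c]);h=cv2.convexHull(q[:,:2].astype(np.float32))[:,0].astype(float);print(circ(h[:,0],h[:,1]))
E
```

```text
p2 wrist [ 519.52634514 -310.73446541   34.        ] wide top [ 569.20279882 -332.52668588   66.        ]
11.675 [479.8 326.5 294.1] [ 3.141  0.    -0.405] q [ 0.59  0.41  1.82 -0.    0.91  2.57] F [ 0.4 -0.  -0.3] op 0.8 gf 0.0
to slim tool cm [ 0.05 -0.09  9.11] yaw -0.001
[277.29292929 227.67676768]
(np.float64(479.1747915950182), np.float64(326.0361804783761), np.float64(12.405926391098511))
```

Request:
apply_moves(deltas=[{"claw":-0.6,"delta_pos":[0,-0.05,3],"yaw":0},{"claw":-0.6,"delta_pos":[0,0,3],"yaw":0},{"claw":-0.6,"delta_pos":[0,0,1.8],"yaw":0},{"claw":-0.6,"delta_pos":[0,0,0.9],"yaw":0},{"claw":-0.6,"delta_pos":[0,0,0],"yaw":0},{"claw":-0.6,"delta_pos":[0,0,0],"yaw":0}])

```text
clock: 12.48
eef_pos: [480.0, 328.4, 208.0]
tcp_rot: [-3.14, -0.001, -0.403]
contact_force: [0.5, 0.0, -0.1]
opening: 0.797
grasp_force: 0.0
```

Request:
apply_moves(deltas=[{"claw":1,"delta_pos":[0,0,0],"yaw":0},{"claw":1,"delta_pos":[0,0,0],"yaw":0},{"claw":1,"delta_pos":[0,0,0],"yaw":0},{"claw":1,"delta_pos":[0,0,0],"yaw":0},{"claw":1,"delta_pos":[0,0,0],"yaw":0},{"claw":1,"delta_pos":[0,0,0],"yaw":0}])

```text
clock: 13.22
eef_pos: [479.8, 328.3, 207.6]
tcp_rot: [-3.141, -0.0, -0.403]
contact_force: [-0.4, -0.1, 5.1]
opening: 0.286
grasp_force: 39.1
```

```bash
python3 - <<'E'
from h import *
from rig import r
go(r,'p2',300)
E
```

```text
13.225 [479.8 328.3 207.6] [-3.141 -0.    -0.403] q [0.6  0.54 1.86 0.   0.74 2.57] F [-0.4 -0.1  5.1] op 0.286 gf 39.1
to p2 tool cm [28.79 57.07 -9.26] yaw 0.001
```

Request:
apply_moves(deltas=[{"claw":1,"delta_pos":[0,0,-3],"yaw":0},{"claw":1,"delta_pos":[0,0,-4],"yaw":0},{"claw":1,"delta_pos":[1,2,-3],"yaw":0},{"claw":1,"delta_pos":[2,4,0],"yaw":0},{"claw":1,"delta_pos":[2.5,5,0],"yaw":0},{"claw":1,"delta_pos":[2.7,5.4,0],"yaw":0},{"claw":1,"delta_pos":[2.7,5.4,0],"yaw":0},{"claw":1,"delta_pos":[2.7,5.4,0],"yaw":0}])

```text
clock: 14.22
eef_pos: [497.7, 22.9, 307.1]
tcp_rot: [-3.142, -0.0, -0.403]
contact_force: [1.2, 0.8, -0.5]
opening: 0.295
grasp_force: 39.4
```

Request:
apply_moves(deltas=[{"claw":1,"delta_pos":[2.7,5.4,0],"yaw":0},{"claw":1,"delta_pos":[2.7,5.4,0],"yaw":0},{"claw":1,"delta_pos":[2.7,5.4,0],"yaw":0},{"claw":1,"delta_pos":[2.7,5.4,0],"yaw":0},{"claw":1,"delta_pos":[2.2,4.3,0],"yaw":0},{"claw":1,"delta_pos":[1.5,3,0],"yaw":0},{"claw":1,"delta_pos":[0.6,1,0],"yaw":0},{"claw":1,"delta_pos":[0,0,0],"yaw":0}])

```text
clock: 15.22
eef_pos: [519.4, -309.6, 306.8]
tcp_rot: [-3.141, 0.001, -0.404]
contact_force: [-0.2, 0.2, -0.1]
opening: 0.29
grasp_force: 39.4
```

Request:
apply_moves(deltas=[{"claw":1,"delta_pos":[0,0,0],"yaw":0}])

```text
clock: 15.35
eef_pos: [519.4, -308.4, 307.0]
tcp_rot: [-3.141, 0.001, -0.402]
contact_force: [-0.2, -0.5, -1.2]
opening: 0.288
grasp_force: 39.4
```

```bash
python3 - <<'E'
from h import *
from rig import r
from scipy.optimize import least_squares
go(r,'p2',250)
s=r.sense();f=r.grab_frame('side');P=pts(f);p=np.array(s['eef_pos']);b=p[2]-208
for f,rad,(s,p,b) in((f,13,(s,p,b)),(dict(np.load('side1.npz')),17,(None,np.array([570.2,-323.9,306.5]),98.5))):
    P=pts(f);q=P[(np.hypot(P[...,0]-p[0],P[...,1]-p[1])<rad+6)&(P[...,2]>b+2)&(P[...,2]<b+26)&(f['z_map']>0)]
    o=least_squares(lambda c:np.hypot(q[:,0]-c[0],q[:,1]-c[1])-rad,p[:2],loss='soft_l1').x
    d=o-p[:2];c_,s_=np.cos(-.404),np.sin(-.404);print(len(q),o,'rel tool',c_*d[0]+s_*d[1],s_*d[0]-c_*d[1])
E
```

```text
15.35 [ 519.4 -308.4  307. ] [-3.141e+00  1.000e-03 -4.020e-01] q [-0.54  0.43  1.76  0.    0.95  1.43] F [-0.2 -0.5 -1.2] op 0.288 gf 39.4
to p2 tool cm [0.16 0.07 5.7 ] yaw 0.002
75 [ 520.30682666 -309.57355275] rel tool 1.261275909912328 0.7289008417496607
102 [ 569.02227916 -322.81529434] rel tool -1.5093067555012736 -0.5344210374874475
```

Request:
apply_moves(deltas=[{"claw":1,"delta_pos":[0.03,0.03,2],"yaw":0},{"claw":1,"delta_pos":[0,0,2],"yaw":0},{"claw":1,"delta_pos":[0,0,1.6],"yaw":0},{"claw":1,"delta_pos":[0,0,0],"yaw":0}])

```text
clock: 15.9
eef_pos: [519.4, -309.2, 250.1]
tcp_rot: [-3.141, 0.002, -0.402]
contact_force: [-0.1, 0.4, -0.3]
opening: 0.29
grasp_force: 39.4
```

```bash
python3 - <<'E'
from h import *
from rig import r
go(r,'p2',214)
E
```

```text
15.9 [ 519.4 -309.2  250.1] [-3.141e+00  2.000e-03 -4.020e-01] q [-0.54  0.5   1.79  0.    0.85  1.43] F [-0.1  0.4 -0.3] op 0.29 gf 39.4
to p2 tool cm [ 0.14 -0.01  3.61] yaw 0.002
```

Request:
apply_moves(deltas=[{"claw":1,"delta_pos":[0,0,0.5],"yaw":0},{"claw":1,"delta_pos":[0,0,0.5],"yaw":0},{"claw":1,"delta_pos":[0,0,0.5],"yaw":0},{"claw":1,"delta_pos":[0,0,0.4],"yaw":0},{"claw":1,"delta_pos":[0,0,0],"yaw":0}])

```text
clock: 16.52
eef_pos: [519.6, -310.0, 231.8]
tcp_rot: [-3.141, 0.001, -0.403]
contact_force: [0.1, 0.2, -0.1]
opening: 0.284
grasp_force: 39.4
```

Request:
apply_moves(deltas=[{"claw":1,"delta_pos":[0,0,0.6],"yaw":0},{"claw":1,"delta_pos":[0,0,0.6],"yaw":0},{"claw":1,"delta_pos":[0,0,0.4],"yaw":0},{"claw":1,"delta_pos":[0,0,0.1],"yaw":0},{"claw":1,"delta_pos":[0,0,0],"yaw":0}])

```text
clock: 17.15
eef_pos: [519.7, -310.0, 215.1]
tcp_rot: [-3.142, 0.0, -0.403]
contact_force: [-0.6, 0.4, -0.3]
opening: 0.29
grasp_force: 39.4
```

Request:
apply_moves(deltas=[{"claw":1,"delta_pos":[0,0,0.13],"yaw":0},{"claw":1,"delta_pos":[0,0,0],"yaw":0},{"claw":-0.3,"delta_pos":[0,0,0],"yaw":0},{"claw":-0.3,"delta_pos":[0,0,0],"yaw":0},{"claw":-0.3,"delta_pos":[0,0,0],"yaw":0},{"claw":-0.3,"delta_pos":[0,0,0],"yaw":0}])

```text
clock: 17.9
eef_pos: [519.7, -310.0, 213.9]
tcp_rot: [3.142, -0.0, -0.403]
contact_force: [-0.3, -0.1, 0.4]
opening: 0.648
grasp_force: 0.0
```

Request:
apply_moves(deltas=[{"claw":-0.3,"delta_pos":[0,0,-2],"yaw":0},{"claw":-0.3,"delta_pos":[0,0,-4],"yaw":0},{"claw":-0.3,"delta_pos":[0,0,-5],"yaw":0},{"claw":-0.3,"delta_pos":[0,0,0],"yaw":0},{"claw":-0.3,"delta_pos":[0,0,0],"yaw":0}])

```text
clock: 18.52
eef_pos: [519.5, -309.9, 324.7]
tcp_rot: [3.141, -0.001, -0.403]
contact_force: [0.5, 0.4, 0.0]
opening: 0.648
grasp_force: 0.0
```

```bash
python3 - <<'E'
from h import *
from rig import r
go(r,'lid',300)
s=r.sense();f=r.grab_frame('wrist');np.savez('w4.npz',**f);cv2.imwrite('pics/w4.png',f['img'][100:350])
im=f['img'].astype(int)
m=((im[...,0]>im[...,2]+8)&(im.min(2)>150)).astype(np.uint8)
k,L,st,ce=cv2.connectedComponentsWithStats(m)
for i in range(1,k):
    if 200<st[i,4]<4000: print(st[i],ce[i],wcast(f,s,*ce[i],66))
E
```

```text
18.525 [ 519.5 -309.9  324.7] [ 3.141e+00 -1.000e-03 -4.030e-01] q [-0.54  0.41  1.75  0.    0.98  1.43] F [0.5 0.4 0. ] op 0.648 gf 0.0
to lid tool cm [-10.36 -26.29   2.46] yaw 0.001
[ 236  101   85  125 3452] [264.9391657  139.60979143] [ 574.5472794 -324.4656505   66.       ]
[263 200  33  31 816] [279.05882353 215.25490196] [ 518.85225457 -311.58195078   66.        ]
```

View pics/w4.png

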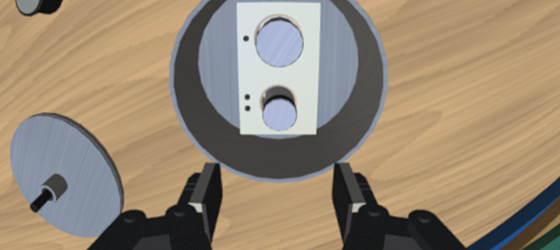

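Both cans stand in their pockets, their tops at about (278,142) and (279,215) in the full frame. Now for the lids' stem.

Request:
apply_moves(deltas=[{"claw":-0.3,"delta_pos":[-1.2,-3,0],"yaw":0},{"claw":-0.3,"delta_pos":[-2,-5,0],"yaw":0},{"claw":-0.3,"delta_pos":[-2,-5,0],"yaw":0},{"claw":-0.3,"delta_pos":[-2,-5,0],"yaw":0},{"claw":-0.3,"delta_pos":[-2,-5,0],"yaw":0},{"claw":-0.3,"delta_pos":[-1.2,-3.3,1],"yaw":0},{"claw":-0.3,"delta_pos":[0,0,1.5],"yaw":0},{"claw":-0.3,"delta_pos":[0,0,0],"yaw":0}])

```text
clock: 19.58
eef_pos: [526.4, -27.5, 297.0]
tcp_rot: [3.14, 0.004, -0.403]
contact_force: [-0.6, -0.5, 0.3]
opening: 0.649
grasp_force: 0.0
```

```bash
python3 - <<'E'
from h import *
from rig import r
go(r,'lid',223)
s=r.sense();f=r.grab_frame('wrist');im=f['img']
np.savez('w5.npz',**f)
m=(im.max(2)<50).astype(np.uint8);m[:100]=0;m[300:]=0;m[:,:240]=0;m[:,320:]=0
k,L,st,ce=cv2.connectedComponentsWithStats(m)
for i in range(1,k):
    if st[i,4]>60: print(st[i],ce[i])
cv2.imwrite('pics/w5.png',cv2.resize(im[120:280,180:380],(600,480)))
E
```

```text
19.575 [526.4 -27.5 297. ] [ 3.14   0.004 -0.403] q [-0.06  0.34  1.94 -0.    0.87  1.92] F [-0.6 -0.5  0.3] op 0.649 gf 0.0
to lid tool cm [ 0.11 -0.06  7.4 ] yaw 0.001
[269 207  18  33 453] [277.8807947  222.33774834]
```

View pics/w5.png

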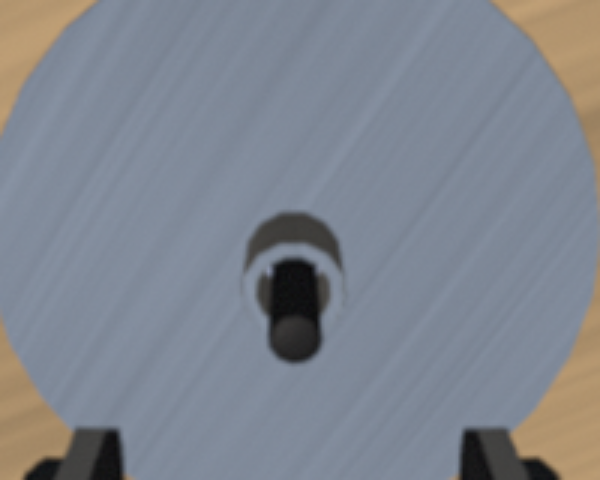

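The crop shows the stem's top at (295,340), midway between the fingers, with the collar ring around its base.

Request:
apply_moves(deltas=[{"claw":-0.3,"delta_pos":[0.1,-0.03,2],"yaw":0},{"claw":-0.3,"delta_pos":[0,0,2.5],"yaw":0},{"claw":-0.3,"delta_pos":[0,0,2],"yaw":0},{"claw":-0.3,"delta_pos":[0,0,0.7],"yaw":0},{"claw":-0.3,"delta_pos":[0,0,0],"yaw":0},{"claw":-0.3,"delta_pos":[0,0,0],"yaw":0}], grip_force=100)

```text
clock: 20.38
eef_pos: [528.7, -27.7, 227.7]
tcp_rot: [-3.141, -0.001, -0.404]
contact_force: [-0.1, 0.3, -0.2]
opening: 0.649
grasp_force: 0.0
```

```bash
python3 - <<'E'
from h import *
from rig import r
s0=dict(eef_pos=np.array([526.4,-27.5,297.0]),tcp_rot=[3.14,.004,-.403]);f=dict(np.load('w5.npz'));print(wcast(f,s0,278.3,233.3,75))
go(r,'lid',224)
E
```

```text
[525.98955069 -28.90104359  75.        ]
20.375 [528.7 -27.7 227.7] [-3.141e+00 -1.000e-03 -4.040e-01] q [-0.06  0.45  1.97  0.    0.72  1.92] F [-0.1  0.3 -0.2] op 0.649 gf 0.0
to lid tool cm [-0.13  0.02  0.37] yaw 0.0
```

Request:
apply_moves(deltas=[{"claw":-0.3,"delta_pos":[-0.15,0,0.35],"yaw":0},{"claw":-0.3,"delta_pos":[0,0,0],"yaw":0},{"claw":1,"delta_pos":[0,0,0],"yaw":0},{"claw":1,"delta_pos":[0,0,0],"yaw":0},{"claw":1,"delta_pos":[0,0,0],"yaw":0},{"claw":1,"delta_pos":[0,0,0],"yaw":0},{"claw":1,"delta_pos":[0,0,0],"yaw":0},{"claw":1,"delta_pos":[0,0,0],"yaw":0}])

```text
clock: 21.38
eef_pos: [526.9, -26.9, 223.7]
tcp_rot: [3.141, -0.0, -0.403]
contact_force: [-1.5, 0.2, 5.6]
opening: 0.108
grasp_force: 97.8
```

```bash
python3 - <<'E'
from h import *
from rig import r
go(r,'tin',330)
E
```

```text
21.375 [526.9 -26.9 223.7] [ 3.141 -0.    -0.403] q [-0.05  0.45  1.98 -0.    0.71  1.92] F [-1.5  0.2  5.6] op 0.108 gf 97.8
to tin tool cm [ 13.21  26.26 -10.62] yaw 0.001
```

Request:
apply_moves(deltas=[{"claw":1,"delta_pos":[0,0,-1],"yaw":0},{"claw":1,"delta_pos":[0,0,-2],"yaw":0},{"claw":1,"delta_pos":[0,0,-2.5],"yaw":0},{"claw":1,"delta_pos":[0,0,-2.5],"yaw":0},{"claw":1,"delta_pos":[0,0,-2],"yaw":0},{"claw":1,"delta_pos":[0,0,-1],"yaw":0},{"claw":1,"delta_pos":[0,0,0],"yaw":0}])

```text
clock: 22.25
eef_pos: [526.9, -26.8, 333.8]
tcp_rot: [-3.141, -0.001, -0.403]
contact_force: [0.6, 0.1, -2.8]
opening: 0.099
grasp_force: 97.7
```

```bash
cat > lev.py <<'E'
from h import *
from rig import r
go(r,'tin',330)
s=r.sense()
for n in('side','top'):
    f=r.grab_frame(n);P=pts(f);p=np.array(s['eef_pos'])
    m=(np.hypot(P[...,0]-p[0],P[...,1]-p[1])<84)&(np.hypot(P[...,0]-p[0],P[...,1]-p[1])>48)&(abs(P[...,2]-(p[2]-207))<14)&(f['z_map']>0)
    q=P[m]
    if len(q)<50: print(n,len(q));continue
    c=np.linalg.lstsq(np.c_[q[:,:2]-p[:2],np.ones(len(q))],q[:,2],rcond=None)[0]
    m=(np.hypot(P[...,0]-p[0],P[...,1]-p[1])<95)&(abs(P[...,2]-(p[2]-207))<6)
    h=cv2.convexHull(P[m][:,:2].astype(np.float32))[:,0].astype(float);o=circ(h[:,0],h[:,1])
    print(n,len(q),'slopes',c.round(4),'rel TCP z',c[2]-p[2],'disc',np.round(o,1),'vs tcp',(o[0]-p[0],o[1]-p[1]))
E
python3 lev.py
```

```text
22.25 [526.9 -26.8 333.8] [-3.141e+00 -1.000e-03 -4.030e-01] q [-0.05  0.29  1.91  0.    0.95  1.92] F [ 0.6  0.1 -2.8] op 0.099 gf 97.7
to tin tool cm [13.21 26.26  0.39] yaw 0.001
side 1961 slopes [ 5.300000e-03 -2.400000e-03  1.273516e+02] rel TCP z -206.49410767040848 disc [527.6 -25.5  85.7] vs tcp (np.float64(0.6868241649314086), np.float64(1.2812503978895329))
top 1455 slopes [3.700000e-03 1.100000e-03 1.272597e+02] rel TCP z -206.586000061446 disc [527.  -25.6  84.3] vs tcp (np.float64(0.1247977153731199), np.float64(1.1484384419383495))
```

The pair is held level, so now I carry it over the tin.

Request:
apply_moves(deltas=[{"claw":1,"delta_pos":[1,2,0],"yaw":0},{"claw":1,"delta_pos":[1.9,3.8,0],"yaw":0},{"claw":1,"delta_pos":[2.3,4.5,0],"yaw":0},{"claw":1,"delta_pos":[2.3,4.5,0],"yaw":0},{"claw":1,"delta_pos":[2.3,4.5,0],"yaw":0},{"claw":1,"delta_pos":[1.8,3.6,0],"yaw":0},{"claw":1,"delta_pos":[1.1,2.3,0],"yaw":0},{"claw":1,"delta_pos":[0.5,1,0],"yaw":0}])

```text
clock: 23.35
eef_pos: [545.3, -320.4, 332.5]
tcp_rot: [-3.141, 0.001, -0.404]
contact_force: [0.2, 0.0, -3.2]
opening: 0.104
grasp_force: 97.9
```

Request:
apply_moves(deltas=[{"claw":1,"delta_pos":[0,0,0],"yaw":0},{"claw":1,"delta_pos":[0,0,0],"yaw":0}])

```text
clock: 23.6
eef_pos: [545.5, -318.4, 333.2]
tcp_rot: [-3.141, 0.001, -0.402]
contact_force: [-0.7, 1.1, -3.0]
opening: 0.102
grasp_force: 97.9
```

```bash
python3 lev.py
```

```text
23.6 [ 545.5 -318.4  333.2] [-3.141e+00  1.000e-03 -4.020e-01] q [-0.53  0.44  1.68  0.    1.03  1.44] F [-0.7  1.1 -3. ] op 0.102 gf 97.9
to tin tool cm [0.06 0.17 0.32] yaw 0.002
side 1178 slopes [2.200000e-03 1.200000e-03 1.267065e+02] rel TCP z -206.53981120646299 disc [ 545.7 -314.8   85.9] vs tcp (np.float64(0.18906264483177893), np.float64(3.5878107991314323))
top 3192 slopes [1.100000e-03 1.300000e-03 1.273269e+02] rel TCP z -205.91941643074927 disc [ 546.5 -314.    85.4] vs tcp (np.float64(0.9631218130824664), np.float64(4.352983424594129))
```

Request:
apply_moves(deltas=[{"claw":1,"delta_pos":[0.05,0.15,0.5],"yaw":0},{"claw":1,"delta_pos":[0,0,1],"yaw":0},{"claw":1,"delta_pos":[0,0,0.7],"yaw":0},{"claw":1,"delta_pos":[0,0,0.3],"yaw":0},{"claw":1,"delta_pos":[0,0,0],"yaw":0},{"claw":1,"delta_pos":[0,0,0],"yaw":0}])

```text
clock: 24.45
eef_pos: [545.5, -321.3, 308.6]
tcp_rot: [3.142, -0.0, -0.403]
contact_force: [0.3, -0.3, -3.3]
opening: 0.101
grasp_force: 97.9
```

```bash
python3 lev.py
```

```text
24.45 [ 545.5 -321.3  308.6] [ 3.142 -0.    -0.403] q [-0.53  0.47  1.7  -0.    0.98  1.44] F [ 0.3 -0.3 -3.3] op 0.101 gf 97.9
to tin tool cm [-0.05 -0.1  -2.14] yaw 0.001
side 1153 slopes [ 1.800000e-03 -6.000000e-04  1.020115e+02] rel TCP z -206.58130778590544 disc [ 545.4 -317.7   85.9] vs tcp (np.float64(-0.04945202378689828), np.float64(3.5473598448402868))
top 3008 slopes [2.300000e-03 1.000000e-04 1.027063e+02] rel TCP z -205.88658461403253 disc [ 546.6 -317.    85.3] vs tcp (np.float64(1.1057172389843117), np.float64(4.292141729576031))
```

Request:
apply_moves(deltas=[{"claw":1,"delta_pos":[-0.02,-0.07,0.3],"yaw":0},{"claw":1,"delta_pos":[0,0,0.3],"yaw":0},{"claw":1,"delta_pos":[0,0,0.3],"yaw":0},{"claw":1,"delta_pos":[0,0,0],"yaw":0}])

```text
clock: 25.05
eef_pos: [545.4, -320.4, 299.0]
tcp_rot: [-3.141, 0.001, -0.403]
contact_force: [0.7, -0.8, -2.8]
opening: 0.104
grasp_force: 97.9
```

Request:
apply_moves(deltas=[{"claw":1,"delta_pos":[0,0,0.25],"yaw":0},{"claw":1,"delta_pos":[0,0,0.2],"yaw":0},{"claw":1,"delta_pos":[0,0,0],"yaw":0},{"claw":1,"delta_pos":[0,0,0],"yaw":0}])

```text
clock: 25.55
eef_pos: [545.5, -320.5, 294.9]
tcp_rot: [3.142, -0.0, -0.403]
contact_force: [-0.0, 0.2, -3.4]
opening: 0.099
grasp_force: 97.9
```

Request:
apply_moves(deltas=[{"claw":1,"delta_pos":[0,0,0.1],"yaw":0},{"claw":1,"delta_pos":[0,0,0.1],"yaw":0},{"claw":1,"delta_pos":[0,0,0],"yaw":0}])

```text
clock: 25.92
eef_pos: [545.5, -320.5, 293.8]
tcp_rot: [3.142, -0.0, -0.403]
contact_force: [-2.8, 1.4, 5.1]
opening: 0.103
grasp_force: 99.1
```

The lid has seated (upward force), so I let go of the stem and check.

Request:
apply_moves(deltas=[{"claw":0.2,"delta_pos":[0,0,0],"yaw":0},{"claw":0,"delta_pos":[0,0,0],"yaw":0},{"claw":-0.3,"delta_pos":[0,0,0],"yaw":0},{"claw":-0.3,"delta_pos":[0,0,0],"yaw":0},{"claw":-0.3,"delta_pos":[0,0,0],"yaw":0}], grip_force=60)

```text
clock: 26.55
eef_pos: [545.5, -320.5, 292.8]
tcp_rot: [-3.142, 0.0, -0.403]
contact_force: [0.8, -0.2, 0.5]
opening: 0.651
grasp_force: 0.0
```

```bash
python3 lev.py; python3 - <<'E'
from h import *
from rig import r
f=r.grab_frame('top');cv2.imwrite('pics/t6.png',cv2.resize(f['img'][180:290,380:500],(480,440)))
E
```

```text
26.55 [ 545.5 -320.5  292.8] [-3.142  0.    -0.403] q [-0.53  0.48  1.71  0.    0.95  1.44] F [ 0.8 -0.2  0.5] op 0.651 gf 0.0
to tin tool cm [-0.02 -0.02 -3.72] yaw 0.001
side 1120 slopes [-1.00000e-04  1.70000e-03  8.72707e+01] rel TCP z -205.57688656083366 disc [ 545.7 -316.8   85.8] vs tcp (np.float64(0.23995554411760622), np.float64(3.7065236642052923))
top 2825 slopes [ 1.3000e-03 -1.6000e-03  8.7873e+01] rel TCP z -204.97464821777635 disc [ 546.8 -316.4   85.4] vs tcp (np.float64(1.3562794427432436), np.float64(4.10569061738795))
```

View pics/t6.png

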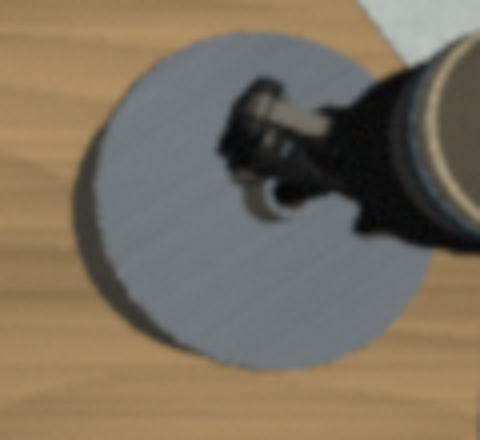

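The outer plate's top is at 87.4 mm and level, so the pair is properly seated. The collar at (275,195) is clear of the open fingers. Now I go down to the collar.

Request:
apply_moves(deltas=[{"claw":-0.3,"delta_pos":[0,0,1],"yaw":0},{"claw":-0.3,"delta_pos":[0,0,1],"yaw":0},{"claw":-0.3,"delta_pos":[0,0,0.5],"yaw":0},{"claw":-0.3,"delta_pos":[0,0,0],"yaw":0},{"claw":-0.3,"delta_pos":[0,0,0],"yaw":0}])

```text
clock: 27.32
eef_pos: [545.6, -320.5, 268.0]
tcp_rot: [3.142, -0.0, -0.403]
contact_force: [0.5, -0.3, -0.2]
opening: 0.648
grasp_force: 0.0
```

```bash
python3 - <<'E'
from h import *
from rig import r
go(r,(545.5,-320.5),267)
E
```

```text
27.325 [ 545.6 -320.5  268. ] [ 3.142 -0.    -0.403] q [-0.53  0.52  1.72  0.    0.91  1.44] F [ 0.5 -0.3 -0.2] op 0.648 gf 0.0
to (545.5, -320.5) tool cm [-0.01  0.    0.1 ] yaw 0.001
```

Request:
apply_moves(deltas=[{"claw":0.1,"delta_pos":[0,0,0.1],"yaw":0},{"claw":0.25,"delta_pos":[0,0,0],"yaw":0},{"claw":0.33,"delta_pos":[0,0,0],"yaw":0},{"claw":0.4,"delta_pos":[0,0,0],"yaw":0},{"claw":1,"delta_pos":[0,0,0],"yaw":0},{"claw":1,"delta_pos":[0,0,0],"yaw":0},{"claw":1,"delta_pos":[0,0,0],"yaw":0},{"claw":1,"delta_pos":[0,0,0],"yaw":0}])

```text
clock: 28.32
eef_pos: [545.6, -320.4, 267.4]
tcp_rot: [-3.142, -0.0, -0.403]
contact_force: [-0.2, 2.2, 5.4]
opening: 0.28
grasp_force: 58.9
```

```bash
python3 lev.py
```

```text
28.325 [ 545.6 -320.4  267.4] [-3.142 -0.    -0.403] q [-0.53  0.52  1.72  0.    0.9   1.44] F [-0.2  2.2  5.4] op 0.28 gf 58.9
to tin tool cm [-0.02 -0.01 -6.26] yaw 0.001
side 328 slopes [-0.0508  0.0812 50.3676] rel TCP z -217.01151132758866 disc [ 542.9 -316.8   75.6] vs tcp (np.float64(-2.708713902236468), np.float64(3.59296350438683))
top 0
```

The fingers hold the collar (opening 0.28, about 25 mm). I lift straight up, slowly at first.

Request:
apply_moves(deltas=[{"claw":1,"delta_pos":[0,0,-0.3],"yaw":0},{"claw":1,"delta_pos":[0,0,-0.3],"yaw":0},{"claw":1,"delta_pos":[0,0,-0.3],"yaw":0},{"claw":1,"delta_pos":[0,0,0],"yaw":0}])

```text
clock: 28.92
eef_pos: [545.5, -320.5, 276.1]
tcp_rot: [3.142, -0.0, -0.403]
contact_force: [0.3, 0.6, -1.2]
opening: 0.279
grasp_force: 58.9
```

```bash
sed -i 's/207/OFF/g; s/^s=r.sense()/OFF=180;s=r.sense()/' lev.py; python3 lev.py
```

```text
28.925 [ 545.5 -320.5  276.1] [ 3.142 -0.    -0.403] q [-0.53  0.5   1.72 -0.    0.92  1.44] F [ 0.3  0.6 -1.2] op 0.279 gf 58.9
to tin tool cm [-0.02 -0.03 -5.39] yaw 0.001
side 1096 slopes [ 2.10000e-03 -2.60000e-03  9.60167e+01] rel TCP z -180.10803420610733 disc [ 545.2 -319.2   86.2] vs tcp (np.float64(-0.32084547578529055), np.float64(1.327617627670179))
top 2927 slopes [ 6.00000e-04 -8.00000e-04  9.64034e+01] rel TCP z -179.72135915208014 disc [ 545.8 -318.    85.3] vs tcp (np.float64(0.26766371474002426), np.float64(2.5611614091191655))
```

Request:
apply_moves(deltas=[{"claw":1,"delta_pos":[0,0,-0.6],"yaw":0},{"claw":1,"delta_pos":[0,0,-1],"yaw":0},{"claw":1,"delta_pos":[0,0,-1.3],"yaw":0},{"claw":1,"delta_pos":[0,0,-1.3],"yaw":0},{"claw":1,"delta_pos":[0,0,-1.3],"yaw":0},{"claw":1,"delta_pos":[0,0,-1.3],"yaw":0},{"claw":1,"delta_pos":[0,0,-1.3],"yaw":0},{"claw":1,"delta_pos":[0,0,-1.2],"yaw":0}])

```text
clock: 30.02
eef_pos: [545.5, -320.5, 369.8]
tcp_rot: [3.142, -0.0, -0.403]
contact_force: [-0.2, -0.3, -1.6]
opening: 0.277
grasp_force: 58.9
```

Request:
apply_moves(deltas=[{"claw":1,"delta_pos":[0,0,-0.7],"yaw":0},{"claw":1,"delta_pos":[0,0,0],"yaw":0},{"claw":1,"delta_pos":[0,0,0],"yaw":0},{"claw":1,"delta_pos":[0,0,0],"yaw":0},{"claw":1,"delta_pos":[0,0,0],"yaw":0},{"claw":1,"delta_pos":[0,0,0],"yaw":0}])

```text
clock: 30.78
eef_pos: [545.5, -320.4, 375.7]
tcp_rot: [-3.142, 0.0, -0.403]
contact_force: [0.3, -0.8, -1.2]
opening: 0.28
grasp_force: 58.9
```

```bash
python3 lev.py; python3 - <<'E'
from h import *
from rig import r
f=r.grab_frame('side');P=pts(f);np.savez('side9.npz',**f)
m=(np.hypot(P[...,0]-545,P[...,1]+320)<80)&(P[...,2]>60)&(P[...,2]<95)&(f['z_map']>0);q=P[m];print(len(q),np.percentile(q[:,2],[50,90,99]))
print('qvel',r.sense()['qvel'])
cv2.imwrite('pics/s9.png',cv2.resize(f['img'][40:200,290:450],(480,480)))
E
```

```text
30.775 [ 545.5 -320.4  375.7] [-3.142  0.    -0.403] q [-0.53  0.39  1.64 -0.    1.11  1.44] F [ 0.3 -0.8 -1.2] op 0.28 gf 58.9
to tin tool cm [-0.01 -0.02  4.57] yaw 0.001
side 1188 slopes [ 1.900000e-03 -5.400000e-03  1.954673e+02] rel TCP z -180.24972972753608 disc [ 544.7 -318.2   85.6] vs tcp (np.float64(-0.7123880865710817), np.float64(2.250231099645191))
top 3832 slopes [ 1.100000e-03 -3.000000e-04  1.961872e+02] rel TCP z -179.5297710794382 disc [ 545.6 -318.1   85.5] vs tcp (np.float64(0.18578075314258058), np.float64(2.333029967988125))
1875 [82.98500207 84.81965524 86.59309858]
qvel [-1.13147259e-03 -2.57189431e-03 -7.02956368e-04 -2.21097013e-03
  5.39574967e-05 -1.58266710e-04]
```

View pics/s9.png

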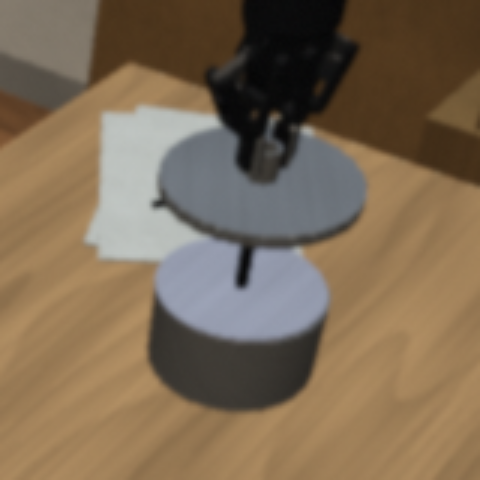

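The inner lid sits level on the tin with its top at 83 mm (stem at (243,265)). The outer lid at (263,185) is held level about 122 mm above the inner lid's underside.

```bash
python3 -c "
from rig import r
print(r.sign_off())"
```

```text
the job is handed in; nothing more can be done
None
```

I handed the job in at about 31 s of the 72 s limit. The sign-off returned no verdict. My last checks showed the inner lid seated level on the tin and the outer lid held level, about 122 mm above the inner lid's underside. Both cans were upright in their pockets before the lid went on.

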